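Hold an angle gauge on a sawn stool leg at the marked angle, in a tea house

TASK

Press the round call button on the table fully down and let it spring back up, to call the joiner over with his pencil. Then take the angle gauge by its wooden grip, set the middle of its base squarely across the sawn ridge of the stool leg in the vice, and rock it there, keeping it upright, until its swinging pointer settles on the mark tab. Finish while still holding it like that, motionless, resting on the ridge with the pointer on the mark, so that the joiner can scribe along its base; do not knock the other things about.

Things in the scene. Friction and masses are not known exactly. Their poses are not given: they have to be found in the camera images.
- call (a joint): the call button's travel: 0 up, 0.006 m fully down; spring, about 1.5 N to start and 5 N at the bottom
- call_top (a point): centre of the top face of the call button: a 34 mm grey round cap in a flat white round housing 50 mm across and 12 mm high, at the robot's right; the cap's top is 22 mm above the table when up; press straight down
- gauge_grip (a point): centre of the wooden grip on top of the angle gauge, the place to hold it: a block 24 mm thick along x (the way for the fingers to close), 40 mm wide along y, 46 mm tall along z, 23 mm of it above and below this point. Axes are the gauge's: x out of the dial face (away from the robot), y along the base, z up
- gauge_base (a point): middle of the flat underside of the gauge's base, 151 mm straight below gauge_grip along the gauge's own z (axes as gauge_grip)
- needle (a joint): angle of the swinging pointer, rad: a dark weighted needle with a round bob, hung from a pivot 108 mm above the underside, in front of the white dial; it hangs plumb once its swing has died away (about 1 s). 0 with the gauge level, positive with the tip towards the gauge's +y. Turning the gauge by t about its +x makes it read -t
- mark (a joint): angle of the mark tab, a 9 mm wide brass tab that slides on the scale arc and stays where it has been set, rad, same zero and sign as the needle. The pointer is on the mark when both angles agree
- needle_tip (a point): tip of the needle, 74 mm from its pivot
- mark_tab (a point): the middle of the mark tab at the same 74 mm radius: the tip lies here when the pointer is on the mark
- leg: the stool leg stub, 60 mm (y) by 46 mm (x), upright and rigid in the green table vice, its jaws up to 58 mm high; axes: x along the ridge, y across it, z up; origin on the table surface below the leg's middle. The vice stands on a base plate 150 (x) by 105 mm, its screw and handle stick out to 112 mm on the +x side
- ridge (a point): the top of the sawn ridge on the leg: a hump of 10 mm radius running along the leg's x, 46 mm long, 115 mm above the table; the wood falls away at about 30 degrees on both sides, so that a base tilted up to 0.4 rad touches only the hump (axes as leg)
- gauge: the whole angle gauge, axes as gauge_grip, origin at the middle of its underside: aluminium base 150 (y) x 40 (x) x 14 mm, on it an open dark frame 108 mm wide, 24 mm thick, up to 128 mm high, with a white dial and scale ticks every 5 degrees, then the grip up to 174 mm. About 0.4 kg. It starts standing on the offcut
- offcut: the dark stool-rail offcut on which the gauge stands at the start, 60 (x) by 190 (y) by 36 mm high, loose; origin under its middle
- teacup: bystander: teacup, 50 mm across, 55 mm high
- glue: bystander: white glue bottle, 48 mm across, 135 mm high
- screwdriver: bystander: screwdriver lying, 200 mm long
- tape: bystander: tape measure, 66 x 62 x 30 mm
- legend: bystander: block sawn off the leg, 46 x 60 x 52 mm high
- pencil: bystander: pencil lying, 180 mm long
- saw: bystander: small back saw lying, 320 mm long
There are look-alikes about, which are no part of the job. Several things look just like the part that bears call: the one meant starts nearest to the robot's base. There is more than one size of the gauge; the one meant has the size given above.

How it is judged:
By the outcome, as a careful person would: the job done as asked, in the order asked, and still so for the second after the job is handed in, while the arm keeps its last pose, push and grip.
It also fails if it takes over 54 s, if anything falls off the work surface, if the arm or the gripper's body presses on something with over 40 N, if the wrist force passes 120 N, or if a joint passes its speed limit or range.

ROBOT

A 7-joint arm with a two-finger parallel gripper is mounted at the origin on the work surface. World frame = base frame: x ahead of the robot, y to its left, z up, the work surface at z = 0. Lengths are in mm, angles in rad, forces in N, time in s.
With the tool pointing down it reaches from about 400 to 900 mm from the base axis. Payload 5.6 kg.
Tool frame: the origin (TCP) lies between the finger pads; the fingertips stand 25 mm ahead of it and the grasp point (between the pads) lies 6 mm ahead of it; z points along the fingers, y is the line along which they close (so a half turn about z gives the same grasp; the last joint's range is limited). The gripper opens to 92 mm and grips with 3 to 60 N. Pads are 20 mm wide; open, the fingers measure 128 mm over their backs; the gripper's body (75 mm by 189 mm) begins 69 mm behind the grasp point.
Start: joints at [-1.251, 0.468, -0.012, 1.603, 0.006, 1.071, -0.056], TCP at [230.72, 607.681, 239.592] pointing down, gripper open.
Joint ranges: [-2.53, 2.53], [-0.31, 2.02], [-1.57, 1.55], [0.28, 2.44], [-1.29, 4.43], [0.15, 1.84], [-2.92, 2.92]. Speed limits (rad/s): [2.57, 2.57, 3.14, 3.14, 3.14, 3.14, 3.14].

INTERFACE

Orientations are given as [roll, pitch, yaw] about the fixed x, y, z axes, in that order (R = Rz(yaw) Ry(pitch) Rx(roll)).
In Python, from workcell import * gives the robot as it stands.
- The arm moves only by the tool jog_arm, never from a script. Its argument "motion" is a list that holds one entry, the list of rows, each a list of 4 numbers: the shift along the tool's x, y, z in mm, then the turn about the tool's z in rad. In form: [[[x, y, z, turn], ...]]. A call has 1 to 20 rows; each row shifts and turns the commanded pose from where the row before left it, along the tool's axes as they then stand; what a row does not reach is not made up. A row lasts 1/12 s, in which the tool goes at most 41.7 mm and 7.16 degrees, less where a joint would pass 70% of its speed; a pose out of reach is approached as far as the arm can. A call with a gripper value outside its range is refused whole. "fingers" is the finger opening in mm, from 0 to 91.9, set as the call begins (left out, the last holds). The fingers move at their own pace and stop on an object; "squeeze" is the grip in N (left out, the last holds). Time passes only in rows, so rows that do not move let the fingers close. It gives the time, the measured TCP pose, the force, the opening and the grip force at its end, in the units of the state.
- get_state(): the state, without advancing time (a new reading comes with each control period).
- snapshot(name): name is "scene" or "top"; returns a dict with "color" (400x640x3 uint8, red, green, blue), "fx", "fy", "cx", "cy" (pixels), "R" (3x3) and "t" (3): a world point X has camera coordinates R X + t. Camera axes: x right, y down, z forward; pixel columns grow to the right and rows downward; lengths in mm; the calibration is good to about 2 mm. A picture is of the moment at which its call begins. There is no depth.
- job_done(): hands the job in; it is judged then, once.
Trained networks look in a picture, given as the dict that the camera call returned (one of the last four; its "shot" number tells which), for a name from the list of things; names that differ only in an ending like _2 or _b are one class to them, and where a whole thing is asked for, a point or a joint stands for the part that bears it (a point fixed in the world has none). Each returns a list of dicts, best first, with "conf" (0 to 1); they miss things now and then, are a little off and sometimes report something else, mostly with a low value. They report only what shows in the picture. A call takes as long as a camera call. They do not tell look-alikes from the thing itself.
- spot_in(picture, label): "bbox" ([centre column, centre row, width, height] in pixels, round what is visible of it).
- place_of(picture, label): "at" ([column, row] in pixels: a listed point, or the origin of a listed thing).
The state is a dict: "time": time; "joint_positions": joint angles; "joint_vel": joint speeds; "joint_efforts": joint torques, N m; "ee_pos": TCP position; "tcp_rot": TCP orientation; "force": force on the tool from outside, world axes, zero at the start; "ft_torque": the same for the moment, N m; "opening": finger opening in mm; "grip_force": force on a finger pad.
Only numpy, scipy, OpenCV 4.12 (cv2) and the standard library are available. Lean on these libraries where they do the work, as an engineer would, in place of code of your own. Each camera call takes 0.05 s, during which the arm holds its last target. There are 200 camera calls.

## Working session

There is one attempt and no reset: what is moved stays moved. The work goes in short steps, Python scripts to look and compute and a tool call to move; the robot and the scene stay as the last step left them, time stands still between calls to the robot, and variables do not carry over. Pictures are saved under pics/ and viewed, at most 13 in all, crops included, and the job is handed in when it is done.

Besides the shell and the picture viewer there is one more tool, called after ">>>" as name([rows], argument=value, ...), one row to a line, values as JSON. jog_arm: Moves the arm, as the interface text tells. Its arguments: {"type":"object","properties":{"motion":{"type":"array","items":{"type":"array","items":{"type":"array","items":{"type":"number"}}}},"fingers":{"type":"number"},"squeeze":{"type":"number"}},"required":["motion"]}

```bash
mkdir -p pics; ls
cat > h.py <<'E'
from workcell import *
import numpy as np, cv2
def snap(n):
    return snapshot(n)
def ray(p,uv):
    R=np.array(p["R"]);t=np.array(p["t"])
    d=R.T@np.array([(uv[0]-p["cx"])/p["fx"],(uv[1]-p["cy"])/p["fy"],1.0])
    return -R.T@t,d
def atz(p,uv,z):
    o,d=ray(p,uv);return o+d*(z-o[2])/d[2]
def proj(p,X):
    c=np.array(p["R"])@np.array(X,float)+np.array(p["t"])
    return np.array([c[0]/c[2]*p["fx"]+p["cx"],c[1]/c[2]*p["fy"]+p["cy"]])
def tri(p1,a,p2,b):
    A=np.zeros((3,3));v=np.zeros(3)
    for p,u in((p1,a),(p2,b)):
        o,d=ray(p,u);d=d/np.linalg.norm(d);M=np.eye(3)-np.outer(d,d);A+=M;v+=M@o
    return np.linalg.solve(A,v)
def save(p,n,box=None,s=1):
    im=p["color"][:,:,::-1]
    if box: x0,y0,x1,y1=box;im=im[y0:y1,x0:x1]
    if s!=1: im=cv2.resize(im,None,fx=s,fy=s,interpolation=cv2.INTER_CUBIC)
    cv2.imwrite("pics/"+n,im)
E
python3 - <<'E'
from h import *
a=snap("scene");b=snap("top")
save(a,"s1.png");save(b,"t1.png")
for n,p in(("scene",a),("top",b)):
    print(n,"cam",np.round(ray(p,(0,0))[0]),p["fx"])
    for l in ["call_top","gauge_grip","gauge_base","needle_tip","mark_tab","ridge","leg","offcut","gauge"]:
        print(l,[(np.round(d["at"],1).tolist(),round(d["conf"],2)) for d in place_of(p,l)[:5]])
print(get_state())
E
```

```text
pics
scene cam [ 959. -478.  777.] 369.81183041257
call_top [([238.2, 309.5], 0.54), ([263.0, 384.8], 0.51), ([235.2, 354.8], 0.49)]
gauge_grip [([391.1, 145.5], 0.71), ([334.5, 89.0], 0.59)]
gauge_base [([382.0, 187.8], 0.66), ([329.6, 143.3], 0.64)]
needle_tip [([386.7, 183.4], 0.4), ([382.7, 187.8], 0.17)]
mark_tab []
ridge [([314.4, 220.5], 0.93), ([272.8, 232.0], 0.19)]
leg [([312.0, 245.4], 0.58)]
offcut [([376.9, 201.3], 0.68)]
gauge [([333.7, 143.5], 0.9), ([380.7, 188.6], 0.64), ([411.1, 175.5], 0.52)]
top cam [ 343.    6. 1260.] 436.58878154830535
call_top [([446.5, 142.3], 0.66), ([341.1, 202.3], 0.66), ([449.6, 170.0], 0.49), ([425.7, 197.0], 0.4)]
gauge_grip [([229.5, 192.2], 0.89), ([177.3, 318.6], 0.86)]
gauge_base [([235.3, 200.3], 0.83), ([202.6, 310.5], 0.83)]
needle_tip [([249.3, 195.3], 0.21)]
mark_tab []
ridge [([341.0, 201.3], 0.67), ([345.4, 197.3], 0.63)]
leg [([341.5, 205.2], 0.85)]
offcut [([247.0, 200.5], 0.89)]
gauge [([234.9, 201.4], 0.64), ([200.7, 307.9], 0.63)]
{'time': 1.0, 'joint_positions': array([-1.25100803,  0.4674734 , -0.01157319,  1.60271471,  0.00599155,
        1.07140694, -0.05631827]), 'joint_vel': array([-0.00029787,  0.00094214,  0.00064536, -0.00099481, -0.00075881,
        0.00070559, -0.00215201]), 'joint_efforts': array([-4.81574007e-04, -5.20419931e+01, -1.30596949e-02, -2.44059402e+01,
       -5.67420130e-02,  1.13872450e-02,  1.64713060e-05]), 'ee_pos': array([230.72643925, 607.6705812 , 239.60352341]), 'tcp_rot': array([3.14155821e+00, 4.28881041e-05, 2.77868683e+00]), 'force': array([ 0.3845657 ,  0.92474384, -0.07314512]), 'ft_torque': array([ 0.00812014, -0.03242163, -0.02396582]), 'grip_force': 0.0, 'opening': 92.21116009935544}
```

View images.

View pics/s1.png

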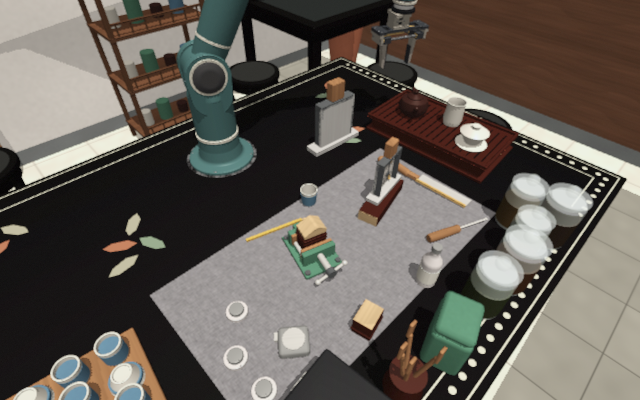

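View pics/t1.png

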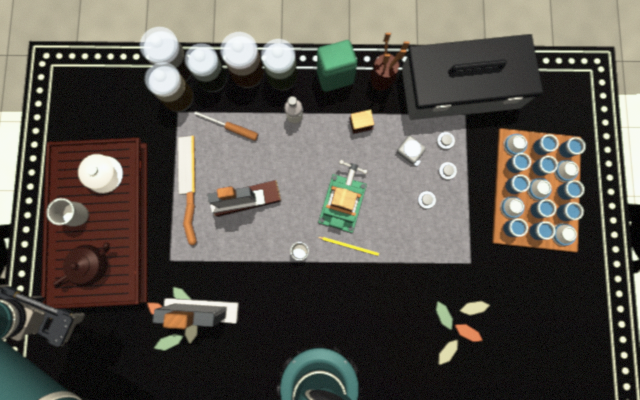

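The scene picture shows the robot at (222,150), a larger gauge at (333,120), a smaller gauge on the dark offcut at (385,175), the leg in the green vice at (312,235), and three buttons. The top picture shows the same things.

Buttons in the top picture are at (446,141), (448,171) and (427,200). The one at (427,200), which is (236,310) in the scene view, is nearest the base at (320,385). Gauges in the top picture are at (235,197) on the offcut and (195,313) on the leaves. The one on the offcut fits the description.

Run:
```python
from h import *
a=snap("scene");b=snap("top")
im1=cv2.resize(a["color"][120:340,210:430,::-1],None,fx=2.7,fy=2.7,interpolation=cv2.INTER_CUBIC)
cv2.imwrite("pics/c1.png",im1)
im=cv2.resize(b["color"][120:270,160:460,::-1],None,fx=2.6,fy=2.6,interpolation=cv2.INTER_CUBIC)
cv2.imwrite("pics/c2.png",im)
for uv in [(446.5,141.5),(448.5,171),(427.3,200)]: print("call top",atz(b,uv,22).round())
for uv in [(236,310),(235,356),(263,389)]: print("call sc",atz(a,uv,22).round())
def g(l,p): return [d["at"] for d in place_of(p,l)]
print("grip",tri(a,(391.1,145.5),b,(229.5,192.2)).round(1))
print("base",tri(a,(382,187.8),b,(235.3,200.3)).round(1), atz(b,(235.3,200.3),36), atz(a,(382,187.8),36))
print("big",tri(a,(334.5,89),b,(177.3,318.6)).round(1))
for l in["ridge","leg"]:
  A=g(l,a);B=g(l,b);print(l,A,B,tri(a,A[0],b,B[0]).round(1),atz(b,B[0],115 if l=="ridge" else 0),atz(a,A[0],115 if l=="ridge" else 0))
print("off",atz(b,(247,200.5),0),atz(a,(376.9,201.3),0))
```

```text
call top [ 694. -365.   22.]
call top [ 606. -368.   22.]
call top [ 521. -305.   22.]
call sc [ 533. -310.   22.]
call sc [ 617. -371.   22.]
call sc [ 707. -370.   22.]
grip [513.7 228.6 195.7]
base [510.4 239.2  35.9] [513.34596337 242.13938825  36.        ] [508.21092607 235.47454944  36.        ]
big [206.3 335.  204.8]
ridge [[317.1, 219.9]] [[343.2, 197.6]] [516.8 -53.4 115.1] [512.0915522  -58.72567285 115.        ] [521.10624548 -47.80475334 115.        ]
leg [[309.8, 248.5]] [[341.2, 201.8]] [513.4 -61.4   9. ] [516.61630524 -59.44164086   0.        ] [506.27148161 -59.02358947   0.        ]
off [518.05257247 214.99237553   0.        ] [514.14719582 211.2221928    0.        ]
```

View pics/c1.png

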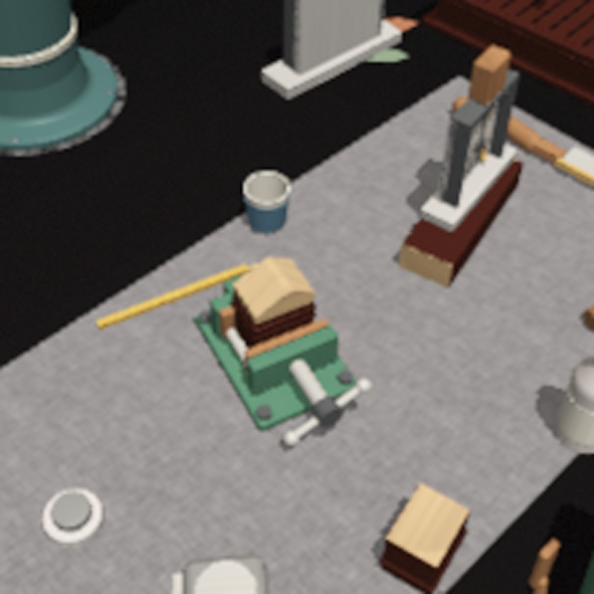

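View pics/c2.png

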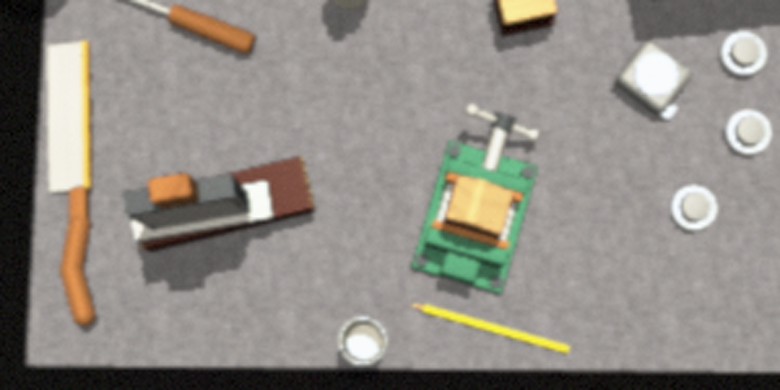

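Crop c1 shows the small gauge on the offcut at (480,150), with its brass tab at about (483,155) and the dial facing +x. It also shows the button meant at (72,512) and the ridge at (275,275). Crop c2 confirms three identical buttons, and the lowest, at (694,206), is nearest the base. The gauge on the offcut is the small one.

Next I refine the button position and the yaws.

```bash
cat >> h.py <<'E'
def plan(x,y,z,yaw=None):
    s=get_state();p=s["ee_pos"];w=s["tcp_rot"][2];d=np.array([x,y,z])-p
    c,n=np.cos(w),np.sin(w)
    print("t",round(s["time"],2),"tool d",np.round([c*d[0]+n*d[1],n*d[0]-c*d[1],-d[2]],1),"turn",None if yaw is None else round(w-yaw,3),"pos",p.round(1),"yaw",round(w,3))
E
python3 - <<'E'
from h import *
a=snap("scene");b=snap("top")
def blob(p,uv,r,f,name,z):
    u,v=map(int,uv);im=p["color"][v-r:v+r+1,u-r:u+r+1].astype(int)
    m=f(im).astype(np.uint8);n,l,st,ce=cv2.connectedComponentsWithStats(m)
    k=1+np.argmax(st[1:,4]);c=ce[k]+[u-r,v-r]
    pts=np.argwhere(l==k)[:,::-1]+[u-r,v-r]
    print(name,c.round(1),st[k,4],atz(p,c,z).round(1));return pts
for p,uv in((a,(236,310)),(b,(427,200))):
    pts=blob(p,uv,16,lambda i:i.min(2)>185,"housing",12)
    h=cv2.convexHull(pts.astype(np.float32));M=cv2.moments(h);c=(M["m10"]/M["m00"],M["m01"]/M["m00"]);print(" hull",np.round(c,1),atz(p,c,12).round(1))
# yaws in top view by colour
def yawof(mask,name,z):
    n,l,st,ce=cv2.connectedComponentsWithStats(mask.astype(np.uint8));k=1+np.argmax(st[1:,4])
    pts=np.argwhere(l==k)[:,::-1]
    r=cv2.minAreaRect(pts.astype(np.float32));bx=cv2.boxPoints(r)
    W=np.array([atz(b,q,z)[:2] for q in bx]);e=np.diff(np.vstack([W,W[:1]]),axis=0)
    print(name,st[k,4],"c",atz(b,r[0],z).round(1),[(round(float(np.hypot(*q))),round(float(np.arctan2(q[1],q[0])),3)) for q in e[:2]])
im=b["color"].astype(int);R,G,B=im[...,0],im[...,1],im[...,2]
win=lambda x0,y0,x1,y1:np.pad(np.ones((y1-y0,x1-x0),bool),((y0,400-y1),(x0,640-x1)))
yawof((G>R*1.35)&(G>B*1.05)&win(315,165,372,235),"vice",15)
yawof((R>B*1.8)&(R>120)&win(328,185,360,216),"legtop",110)
yawof((R>B*1.8)&(R>120)&win(212,180,240,200),"grip",210)
yawof((abs(R-B)<25)&(R<95)&win(205,180,260,206),"frame",164)
yawof((R>B*1.8)&(R<110)&win(205,175,285,220),"off",36)
yawof((R.clip(0)>180)&(B>165)&win(205,185,270,220),"base",50)
R_=b["R"];print(np.round(R_,3))
E
```

```text
housing [236.6 311.8] 162 [ 531.4 -309.2   12. ]
 hull [236.3 310.4] [ 528.3 -307.6   12. ]
housing [426.8 198.9] 226 [ 525.6 -306.1   12. ]
 hull [426.6 199.1] [ 525.  -305.5   12. ]
vice 965 c [510.7 -60.9  15. ] [(149, -0.269), (103, -1.845)]
legtop 257 c [510.9 -59.1 110. ] [(47, -0.29), (77, -1.865)]
grip 145 c [510.1 234.7 210. ] [(39, -1.379), (22, -2.931)]
frame 295 c [493.7 223.5 164. ] [(110, -1.21), (35, -2.775)]
off 44 c [480.4 261.4  36. ] [(69, -1.325), (6, -2.879)]
base 118 c [522.1 174.5  50. ] [(26, -1.394), (39, -2.953)]
[[ 0.008 -1.     0.003]
 [-0.991 -0.009 -0.132]
 [ 0.132 -0.001 -0.991]]
```

>>> jog_arm([
  [[0,0,-7,0.113],[0,0,-7,0.113],[0,0,-7,0.113],[0,0,-7,0.113],[0,0,-7,0.113],[0,0,-7,0.113],[0,0,-7,0.113],[0,0,-7,0.113],[0,0,-7,0.113],[-36,4.4,0,0],[-36,4.4,0,0],[-36,4.4,0,0],[-36,4.4,0,0],[-36,4.4,0,0],[-36,4.4,0,0],[-36,4.4,0,0],[-36,4.4,0,0],[-36,4.4,0,0],[-36,4.4,0,0]],
], fingers=0, squeeze=10)

```text
time: 2.98
ee_pos: [342.5, 260.9, 302.8]
tcp_rot: [3.141, -0.001, 1.762]
force: [0.9, -0.9, -0.2]
opening: 0.4
grip_force: 0.0
```

>>> jog_arm([
  [[-36,4.4,0,0],[-36,4.4,0,0],[-36,4.4,0,0],[-36,4.4,0,0],[-36,4.4,0,0],[-36,4.4,0,0],[-36,4.4,0,0],[-36,4.4,0,0],[-36,4.4,0,0],[-36,4.4,20,0],[-36,4.4,20,0],[-36,4.4,20,0],[-36,4.4,20,0],[-36,4.4,20,0],[-36,4.4,20,0],[-20,2.4,20,0],[0,0,20,0],[0,0,20,0],[0,0,0,0]],
])

```text
time: 4.57
ee_pos: [513.5, -273.5, 119.0]
tcp_rot: [-3.136, -0.003, 1.761]
force: [-0.8, 0.9, -0.5]
opening: 0.4
grip_force: 0.0
```

```bash
python3 -c "
from h import *
plan(527,-306,60,1.761)"
```

```text
t 4.57 tool d [-34.5   7.1  59. ] turn 0.0 pos [ 513.5 -273.5  119. ] yaw 1.761
```

>>> jog_arm([
  [[-17,3.5,20,0],[-17,3.5,20,0],[0,0,14,0],[0,0,0,0],[0,0,0,0]],
])

```text
time: 4.98
ee_pos: [528.7, -305.5, 68.7]
tcp_rot: [-3.141, -0.001, 1.762]
force: [0.5, -0.5, 0.6]
opening: 0.5
grip_force: 0.0
```

```bash
python3 -c "
from h import *
plan(527,-306,41,1.761)"
```

```text
t 4.98 tool d [-0.2 -1.8 27.7] turn 0.001 pos [ 528.7 -305.5   68.7] yaw 1.762
```

>>> jog_arm([
  [[0,0,8,0],[0,0,8,0],[0,0,4,0],[0,0,3,0],[0,0,2,0],[0,0,2,0],[0,0,0,0],[0,0,0,0]],
])

```text
time: 5.65
ee_pos: [529.1, -305.5, 41.8]
tcp_rot: [3.141, -0.001, 1.762]
force: [0.0, 3.0, 5.1]
opening: 0.4
grip_force: 2.3
```

>>> jog_arm([
  [[0,0,1,0],[0,0,0.5,0],[0,0,0.5,0],[0,0,0,0],[0,0,0,0]],
])

```text
time: 6.07
ee_pos: [529.2, -305.8, 41.3]
tcp_rot: [3.14, -0.002, 1.762]
force: [-4.8, 5.2, 16.6]
opening: 0.4
grip_force: 8.2
```

>>> jog_arm([
  [[0,0,-4,0],[0,0,-8,0],[0,0,-20,0],[0,0,-35,0],[0,0,-35,0],[0,0,-35,0],[20,3.2,-35,0],[36,5.8,-35,0],[36,5.8,-25,0],[36,5.8,0,0],[36,5.8,0,0],[36,5.8,0,0],[36,5.8,0,0],[36,5.8,0,0],[36,5.8,0,0],[36,5.8,0,0],[36,5.8,0,0],[36,5.8,0,0],[0,0,0,0]],
])

```text
time: 7.65
ee_pos: [515.8, 114.0, 263.7]
tcp_rot: [3.141, -0.002, 1.772]
force: [-0.4, 0.4, -0.7]
opening: 0.4
grip_force: 0.0
```

>>> jog_arm([
  [[36,5.8,0,0],[36,5.8,0,0],[30,4.8,0,0],[10,1.5,0,0],[0,0,0,0],[0,0,0,0],[0,0,0,0],[0,0,0,0]],
], fingers=91)

```text
time: 8.32
ee_pos: [512.9, 217.3, 264.3]
tcp_rot: [3.141, 0.0, 1.758]
force: [-0.4, 0.4, -0.5]
opening: 51.9
grip_force: 0.0
```

Run:
```python
from h import *
plan(512,232,197,1.761)
a=snap("scene");b=snap("top")
save(a,"s2.png",(190,100,450,340),2.3)
for n,p in(("s",a),("t",b)):
    for l in["gauge_grip","call_top"]: print(n,l,[(np.round(d["at"],1).tolist(),round(d["conf"],2)) for d in place_of(p,l)])
```

```text
t 8.32 tool d [14.6  1.8 67.3] turn -0.003 pos [512.9 217.3 264.3] yaw 1.758
s gauge_grip [([390.2, 144.5], 0.84), ([334.4, 87.6], 0.78)]
s call_top [([234.5, 355.2], 0.76), ([261.2, 386.5], 0.6), ([238.3, 308.8], 0.57), ([293.5, 342.3], 0.53)]
t gauge_grip [([223.5, 193.6], 0.86)]
t call_top [([425.5, 199.5], 0.6), ([446.6, 140.1], 0.57), ([448.1, 172.4], 0.51)]
```

View pics/s2.png

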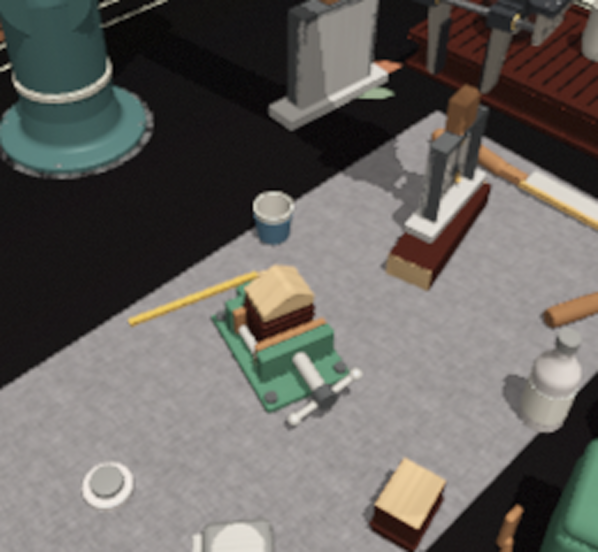

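Picture s2 shows the gauge standing undisturbed with its grip at (463,108), the open gripper behind it at upper right, and the button back up at (107,484). I fit the grip box to its colour mask for a precise centre.

```bash
cat > fit.py <<'E'
from h import *
from scipy.optimize import minimize
ps=[snap("scene"),snap("top")];ims=[cv2.imread("pics/s1.png")[...,::-1].astype(int),cv2.imread("pics/t1.png")[...,::-1].astype(int)]
wins=[(378,132,404,166),(214,182,242,205)]
S=4;ms=[]
for im,(x0,y0,x1,y1) in zip(ims,wins):
    R,B=im[...,0],im[...,2];m=((R>B*1.7)&(R>90))[y0:y1,x0:x1].astype(np.uint8)
    n,l,st,ce=cv2.connectedComponentsWithStats(m);k=1+np.argmax(st[1:,4]);print(st[k],ce[k]+[x0,y0])
    ms.append(cv2.resize((l==k).astype(np.float32),None,fx=S,fy=S,interpolation=cv2.INTER_LINEAR)>.5)
def cost(q):
    x,y,z,w=q;c,s=np.cos(w),np.sin(w);J=0
    P=[(x+c*a-s*b,y+s*a+c*b,z+h) for a in(-12,12) for b in(-20,20) for h in(-23,23)]
    for p,m,(x0,y0,_,_) in zip(ps,ms,wins):
        uv=np.array([proj(p,X) for X in P]);uv=((uv-[x0-.5,y0-.5])*S-.5)
        h=cv2.convexHull((uv*16).astype(np.int32));k=np.zeros(m.shape,np.uint8);cv2.fillConvexPoly(k,h,1,shift=4)
        J+=1-(m&(k>0)).sum()/(m|(k>0)).sum()
    return J
best=min((minimize(cost,[x,231,187,w],method="Nelder-Mead",options=dict(initial_simplex=[[x,231,187,w],[x+8,231,187,w],[x,239,187,w],[x,231,191,w],[x,231,187,w+.1]])) for x in(508,514) for w in(.12,.2,.28)),key=lambda r:r.fun)
print(best.x.round(3),best.fun)
plan(best.x[0],best.x[1],197,best.x[3]+np.pi/2)
E
python3 fit.py
```

```text
[  6   4  16  22 222] [390.90540541 146.63963964]
[  3   5  18  11 159] [225.14465409 192.00628931]
[5.10583e+02 2.40165e+02 1.82790e+02 3.23000e-01] 0.5158598311995285
t 8.72 tool d [20.7  2.1 67.1] turn -0.132 pos [512.5 219.5 264.1] yaw 1.761
```

```bash
python3 -c "
import cv2
im=cv2.imread('pics/t1.png')[176:222,200:290];cv2.imwrite('pics/c3.png',cv2.resize(im,None,fx=8.8,fy=8.8,interpolation=cv2.INTER_CUBIC))"
```

```text
(no output)
```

View pics/c3.png

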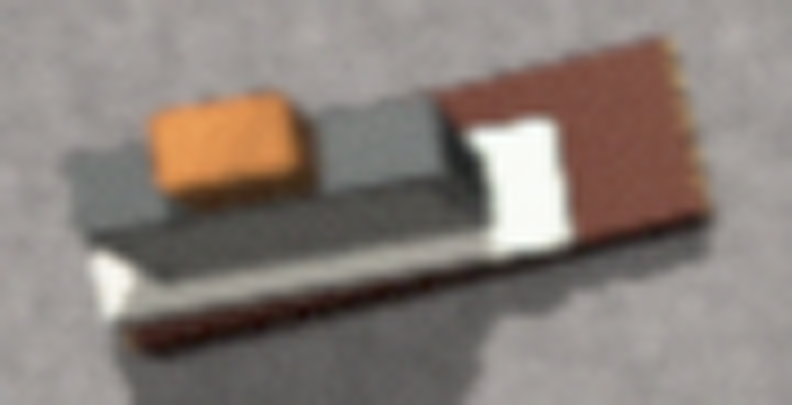

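The crop shows the base's near edge running from (115,318) to (570,240), which gives a gauge yaw of about 0.17. The grip's top face is centred at (227,144).

Run:
```python
from h import *
b=snap("top");s=8.8
f=lambda u,v:(200+u/s-.5,176+v/s-.5)
print("griptop",atz(b,f(227,144),210))
p=[atz(b,f(115,318),36),atz(b,f(575,243),38)];print(p,(p[0]+p[1])/2+np.array([20*np.cos(.17),20*np.sin(.17),0]),np.linalg.norm(p[0]-p[1]))
plan(512,234,197,.17+np.pi/2)
```

```text
griptop [509.70223079 233.6453583  210.        ]
[array([480.51953315, 305.11268543,  36.        ]), array([505.7746278 , 158.12896642,  38.        ])] [512.85877581 235.00447291  37.        ] 149.15104244171135
t 8.77 tool d [14.2  2.3 67. ] turn 0.021 pos [512.4 219.6 264. ] yaw 1.762
```

>>> jog_arm([
  [[7,0.7,0,0.01],[7,0.6,0,0.011],[0,0,20,0],[0,0,20,0],[0,0,15,0],[0,0,8,0],[0,0,4,0],[0,0,0,0],[0,0,0,0]],
], fingers=91)

```text
time: 9.52
ee_pos: [511.5, 234.0, 197.5]
tcp_rot: [3.141, -0.0, 1.741]
force: [0.1, -0.0, -0.7]
opening: 90.9
grip_force: 0.0
```

>>> jog_arm([
  [[0,0,0,0],[0,0,0,0],[0,0,0,0],[0,0,0,0],[0,0,0,0],[0,0,0,0],[0,0,0,0],[0,0,0,0],[0,0,0,0],[0,0,0,0]],
], fingers=10, squeeze=15)

```text
time: 10.35
ee_pos: [511.1, 233.7, 197.0]
tcp_rot: [-3.142, 0.0, 1.741]
force: [-0.0, -0.6, -0.7]
opening: 26.7
grip_force: 0.0
```

>>> jog_arm([
  [[0,0,0,0],[0,0,0,0],[0,0,0,0],[0,0,0,0]],
])

```text
time: 10.68
ee_pos: [511.1, 233.7, 197.0]
tcp_rot: [3.142, 0.0, 1.741]
force: [-0.9, 0.2, 0.3]
opening: 24.1
grip_force: 15.0
```

>>> jog_arm([
  [[0,0,-3,0],[0,0,-6,0],[0,0,-10,0],[0,0,-10,0],[0,0,-10,0],[0,0,0,0],[0,0,0,0]],
])

```text
time: 11.27
ee_pos: [511.5, 234.0, 237.0]
tcp_rot: [3.14, -0.001, 1.741]
force: [-0.4, -0.3, -4.8]
opening: 23.8
grip_force: 15.0
```

>>> jog_arm([
  [[0,0,-14,0.075],[0,0,-14,0.075],[0,0,-14,0.075],[0,0,-12,0.075],[0,0,-12,0.075],[-6,2,-7,0.075],[-12,4,0,0],[-22,6,0,0],[-25,7,0,0],[-25,7,0,0],[-25,7,0,0],[-25,7,0,0],[-25,7,0,0],[-25,7,0,0],[-25,7,0,0],[-25,7,0,0],[-22,7,0,0],[-13,4,0,0],[-6,2,0,0],[0,0,0,0]],
])

```text
time: 12.93
ee_pos: [510.9, -60.8, 308.6]
tcp_rot: [-3.141, 0.0, 1.288]
force: [-0.5, 0.4, -3.9]
opening: 23.8
grip_force: 15.0
```

>>> jog_arm([
  [[0,0,0,0],[0,0,0,0],[0,0,0,0],[0,0,0,0],[0,0,0,0],[0,0,0,0],[0,0,0,0],[0,0,0,0]],
])

```text
time: 13.6
ee_pos: [511.8, -58.6, 309.0]
tcp_rot: [3.142, -0.0, 1.291]
force: [-0.6, 0.2, -4.2]
opening: 23.8
grip_force: 15.0
```

Run:
```python
from h import *
a=snap("scene");b=snap("top")
save(a,"s3.png",(250,110,370,280),3.5)
for n,p in(("s",a),("t",b)):
    for l in["gauge_grip","gauge_base","needle_tip","mark_tab","ridge"]: print(n,l,[(np.round(d["at"],1).tolist(),round(d["conf"],2)) for d in place_of(p,l)[:3]])
plan(512,-59,300,-.28+np.pi/2)
```

```text
s gauge_grip []
s gauge_base [([313.1, 211.0], 0.94)]
s needle_tip [([312.6, 198.9], 0.42)]
s mark_tab [([320.6, 198.5], 0.45)]
s ridge [([315.2, 220.6], 0.64), ([322.1, 199.1], 0.43)]
t gauge_grip [([174.8, 320.7], 0.69), ([301.1, 250.5], 0.31)]
t gauge_base [([201.8, 310.2], 0.74), ([411.3, 152.5], 0.43)]
t needle_tip [([294.8, 117.8], 0.53)]
t mark_tab []
t ridge []
t 14.2 tool d [-0.2  0.3  9. ] turn -0.0 pos [511.7 -58.7 309. ] yaw 1.291
```

View pics/s3.png

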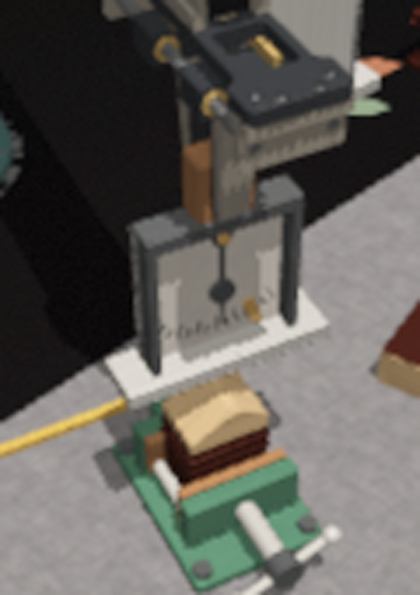

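Picture s3 shows the gauge held level above the ridge, with the pivot at (224,240), the bob at (222,292) and the brass tab at (253,308). The tab is on the +y side. I compute the mark angle and the offset from the ridge.

```bash
cat > meas.py <<'E'
from h import *
from scipy.optimize import least_squares
W=-.28
def avg(n=6):
    ps=[snap("scene") for _ in range(n)];p=dict(ps[-1]);p["color"]=np.mean([q["color"] for q in ps],0).astype(np.uint8);return ps[-1],p
def brass(p,box):
    x0,y0,x1,y1=box;im=cv2.resize(p["color"][y0:y1,x0:x1],None,fx=6,fy=6,interpolation=cv2.INTER_CUBIC).astype(float)
    w=(im[...,0]-im[...,2]).clip(0);w[w<.45*w.max()]=0
    n,l,st,ce=cv2.connectedComponentsWithStats((w>0).astype(np.uint8));k=1+np.argmax([w[l==i].sum() for i in range(1,n)])
    v,u=np.nonzero(l==k);ww=w[l==k];return np.array([(u*ww).sum(),(v*ww).sum()])/ww.sum()/6+[x0-.42,y0-.42]
def dark(p,box,th):
    x0,y0,x1,y1=box;im=cv2.resize(p["color"][y0:y1,x0:x1],None,fx=6,fy=6,interpolation=cv2.INTER_CUBIC).astype(float).mean(2)
    w=(th-im).clip(0);v,u=np.nonzero(w);ww=w[v,u];return np.array([(u*ww).sum(),(v*ww).sum()])/ww.sum()/6+[x0-.42,y0-.42]
def gpt(base,tilt,x,y,z,w=W):   # gauge point -> world, tilt about gauge x
    c,s=np.cos(tilt),np.sin(tilt);y,z=c*y-s*z,s*y+c*z
    return np.array(base)+[np.cos(w)*x-np.sin(w)*y,np.sin(w)*x+np.cos(w)*y,z]
E
python3 - <<'E'
from meas import *
raw,p=avg()
for l in["needle_tip","mark_tab","gauge_base","ridge"]: print(l,[(np.round(d["at"],1).tolist(),round(d["conf"],2)) for d in place_of(raw,l)[:2]])
pv=brass(p,(308,172,319,184));tb=brass(p,(317,191,328,205));bob=dark(p,(308,188,318,198),90)
print("pivot",pv.round(2),"tab",tb.round(2),"bob",bob.round(2))
e=get_state()["ee_pos"];base=np.array([e[0],e[1],e[2]-161])
print("proj base",proj(p,base).round(1),"ridge",proj(p,[512,-59,115]).round(1),"pivot",[proj(p,gpt(base,0,x,0,108)).round(1) for x in(0,8,14)])
# unknown: base shift along gauge y (dy), vertical dz, tab angle; needle-plane x assumed
for x in(6,10,14):
    r=least_squares(lambda q:np.r_[proj(p,gpt(base+[0,0,q[1]],0,x,q[0],108))-pv],[0,0])
    b2=base+[0,0,r.x[1]]
    f=lambda m,rad:proj(p,gpt(b2,0,x,r.x[0]+rad*np.sin(m),108-rad*np.cos(m)))
    s=least_squares(lambda q:f(q[0],q[1])-tb,[.3,74]).x
    n=least_squares(lambda q:f(q[0],q[1])-bob,[0.,50]).x
    print(x,"dy,dz",r.x.round(1),"tab ang,rad",s.round(3),"bob",n.round(3))
E
```

```text
needle_tip [([314.5, 204.5], 0.49)]
mark_tab [([321.1, 199.5], 0.38)]
gauge_base [([313.0, 208.2], 0.85), ([323.1, 196.7], 0.31)]
ridge [([317.7, 220.0], 0.58)]
pivot [313.42 177.94] tab [321.62 198.06] bob [312.89 192.76]
proj base [311.2 210.7] ridge [311.2 220.2] pivot [array([311.1, 175.9]), array([312.8, 178. ]), array([314.1, 179.6])]
6 dy,dz [ 2.6 -2.3] tab ang,rad [ 0.3   73.104] bob [-2.9000e-02  4.3313e+01]
10 dy,dz [0.6 1.5] tab ang,rad [ 0.3   72.563] bob [-2.9000e-02  4.2992e+01]
14 dy,dz [-1.5  5.4] tab ang,rad [ 0.3   72.021] bob [-2.9000e-02  4.2672e+01]
```

Run:
```python
from meas import *
out=[]
for cam,f,box in(("scene","pics/s1.png",(288,200,340,262)),("top","pics/t1.png",(318,178,370,240))):
    p=snap(cam);x0,y0,x1,y1=box;s=7
    im=cv2.resize(cv2.imread(f)[y0:y1,x0:x1],None,fx=s,fy=s,interpolation=cv2.INTER_CUBIC)
    for (cx,cy),col in(((511,-60),(0,0,255)),):
        for a,b in(((-23,0,115),(23,0,115)),((23,-30,99),(23,-5,113)),((23,5,113),(23,30,99)),((-23,30,99),(23,30,99)),((-23,-30,99),(23,-30,99)),((23,30,99),(23,30,58))):
            q=[((proj(p,gpt((cx,cy,0),0,*k))-[x0-.5,y0-.5])*s).astype(int).tolist() for k in(a,b)]
            cv2.line(im,q[0],q[1],col,1,cv2.LINE_AA)
    out.append(im)
cv2.imwrite("pics/c4.png",np.hstack(out))
```

```text
(no output)
```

View pics/c4.png

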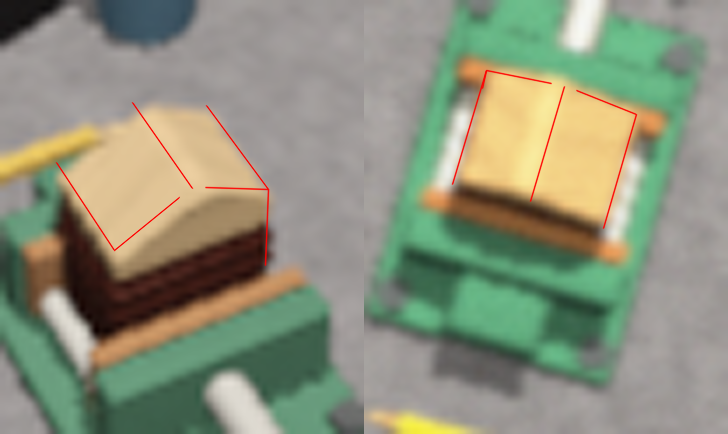

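The overlay shows the leg within about 3 mm of (513,-60), and the ridge line sits well in the top view. The gauge is laterally over it, so I lower it slowly.

>>> jog_arm([
  [[0,0,8,0],[0,0,8,0],[0,0,6,0],[0,0,4,0],[0,0,2,0],[0,0,1.5,0],[0,0,0,0],[0,0,0,0]],
])

```text
time: 15.47
ee_pos: [511.9, -58.8, 279.6]
tcp_rot: [3.141, -0.0, 1.291]
force: [-1.2, -0.4, -4.2]
opening: 23.4
grip_force: 15.0
```

>>> jog_arm([
  [[0,0,1,0],[0,0,1,0],[0,0,1,0],[0,0,0,0],[0,0,0,0]],
], squeeze=10)

```text
time: 15.88
ee_pos: [511.7, -58.7, 276.5]
tcp_rot: [3.142, -0.0, 1.291]
force: [-0.4, -0.2, -4.3]
opening: 24.1
grip_force: 10.0
```

>>> jog_arm([
  [[0,0,0.7,0],[0,0,0.6,0],[0,0,0.7,0],[0,0,0,0],[0,0,0,0]],
])

```text
time: 16.3
ee_pos: [512.3, -58.9, 275.8]
tcp_rot: [3.141, -0.001, 1.291]
force: [-2.1, -0.2, 7.6]
opening: 24.0
grip_force: 10.0
```

>>> jog_arm([
  [[3.1,0,0.1,0],[3.1,0,0.1,0],[3.1,0,0.1,0],[3.1,0,0.15,0],[3.1,0,0.3,0],[3.1,0,0.3,0],[3.1,0,0.4,0],[3.1,0,0.4,0],[0,0,0,0],[0,0,0,0]],
])

```text
time: 17.13
ee_pos: [519.2, -34.4, 273.5]
tcp_rot: [3.141, -0.001, 1.291]
force: [-1.4, 0.9, 6.2]
opening: 24.1
grip_force: 10.0
```

Run:
```python
from meas import *
raw,p=avg(3)
for l in["needle_tip","mark_tab","gauge_base"]: print(l,[(np.round(d["at"],1).tolist(),round(d["conf"],2)) for d in place_of(raw,l)[:2]])
save(p,"s4.png",(270,120,370,250),4.4)
s=get_state();print(s["time"],s["ee_pos"],s["force"],s["ft_torque"])
```

```text
needle_tip [([321.5, 210.8], 0.45)]
mark_tab [([312.5, 218.6], 0.67), ([323.0, 211.9], 0.47)]
gauge_base [([333.2, 142.8], 0.96), ([313.4, 220.2], 0.95)]
17.4333 [519.18879206 -34.44933781 273.49665034] [-1.99386767  0.53856842  5.40567319] [ 0.26319119  0.721736   -0.0473245 ]
```

View pics/s4.png

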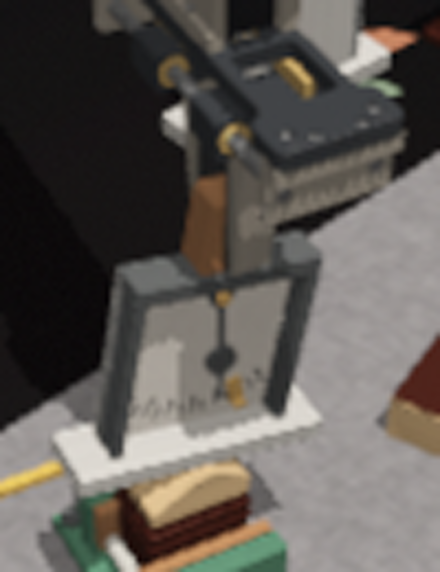

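Picture s4 shows the gauge rocked about 0.16 rad on the ridge, with the pivot at (223,297), the bob at (220,358) and the tab at (236,392). The tab is still right of the plumb line, so I measure the remaining angle.

```bash
cat > m2.py <<'E'
from meas import *
def run(tilt,n=4,bx=None):
    raw,p=avg(n);e=get_state()["ee_pos"]
    c0=np.array([512.,-58.8,115.])
    guess=lambda x,y,z:proj(p,gpt(c0,tilt,x,y,z))
    win=lambda c,r:(int(c[0]-r),int(c[1]-r),int(c[0]+r)+1,int(c[1]+r)+1)
    pv=brass(p,win(guess(8,0,108),4))
    P=lambda th,rad:proj(p,gpt(c0,tilt,8,0,108)+np.array([-np.sin(W)*rad*np.sin(th),np.cos(W)*rad*np.sin(th),-rad*np.cos(th)]))
    off=pv-P(0,0);G=lambda th,rad:P(th,rad)+off
    tb=brass(p,win(G(.31+tilt,74),5)); bob=dark(p,win(G(0,43),5),95)
    inv=lambda q,r0:least_squares(lambda a:G(*a)-q,[0.,r0]).x
    a,b=inv(tb,74),inv(bob,43)
    # needle direction: darkest column of rows along the needle
    print("off",off.round(2),"pv",pv.round(2),"tab",a.round(3),"bob",b.round(3),"remaining(tab-bob)",round(a[0]-b[0],3))
    rr=[]
    for rad in list(range(14,32,3))+list(range(54,72,3)):
        th=np.linspace(-.25,.2,181);uv=np.array([G(t,rad) for t in th],np.float32)
        v=cv2.remap(cv2.cvtColor(p["color"],cv2.COLOR_RGB2GRAY).astype(np.float32),uv[:,0],uv[:,1],cv2.INTER_CUBIC).ravel()
        rr.append((rad,round(float(th[v.argmin()]),3),int(v.min()),int(np.median(v))))
    print(rr); return raw,p
E
python3 -c "
from m2 import *
raw,p=run(-.163)"
```

```text
off [ 0.54 -0.11] pv [320.31 187.34] tab [ 0.122 72.668] bob [-3.2000e-02  4.2656e+01] remaining(tab-bob) 0.154
[(14, -0.065, 73, 86), (17, -0.055, 72, 91), (20, -0.047, 72, 94), (23, -0.04, 72, 100), (26, -0.042, 72, 102), (29, -0.042, 70, 106), (54, -0.04, 64, 116), (57, -0.033, 80, 127), (60, -0.027, 87, 127), (63, -0.038, 79, 116), (66, -0.035, 64, 109), (69, -0.03, 65, 105)]
```

>>> jog_arm([
  [[2.9,0,0.5,0],[2.9,0,0.5,0],[2.9,0,0.6,0],[2.9,0,0.6,0],[2.9,0,0.7,0],[2.9,0,0.7,0],[2.8,0,0.8,0],[2.8,0,0.8,0],[0,0,0,0],[0,0,0,0],[0,0,0,0],[0,0,0,0],[0,0,0,0],[0,0,0,0]],
])

```text
time: 18.8
ee_pos: [525.4, -12.2, 267.7]
tcp_rot: [3.141, -0.001, 1.291]
force: [0.1, 3.5, 4.6]
opening: 24.0
grip_force: 10.0
```

```bash
python3 -c "
from m2 import *
raw,p=run(-.316)
for l in['needle_tip','mark_tab','gauge_base']: print(l,[(np.round(d['at'],1).tolist(),round(d['conf'],2)) for d in place_of(raw,l)[:2]])
print('base expected',proj(p,[512,-58.8,115]))
save(p,'s5.png',(275,135,365,255),5)
plan(0,0,0)
"
```

```text
off [ 0.47 -0.27] pv [326.47 186.28] tab [-5.200e-02  7.501e+01] bob [-3.1000e-02  4.2597e+01] remaining(tab-bob) -0.021
[(14, -0.073, 60, 79), (17, -0.052, 59, 85), (20, -0.038, 64, 94), (23, -0.038, 72, 100), (26, -0.04, 74, 107), (29, -0.035, 71, 107), (54, -0.035, 61, 114), (57, -0.033, 81, 125), (60, -0.027, 91, 126), (63, -0.03, 83, 118), (66, -0.033, 73, 110), (69, -0.03, 79, 106)]
needle_tip [([325.0, 210.3], 0.42)]
mark_tab []
gauge_base [([313.2, 220.3], 0.87), ([331.7, 142.2], 0.76)]
base expected [311.25482649 220.18935756]
t 19.15 tool d [-133.5 -508.3  267.8] turn None pos [525.4 -12.2 267.8] yaw 1.291
```

View pics/s5.png

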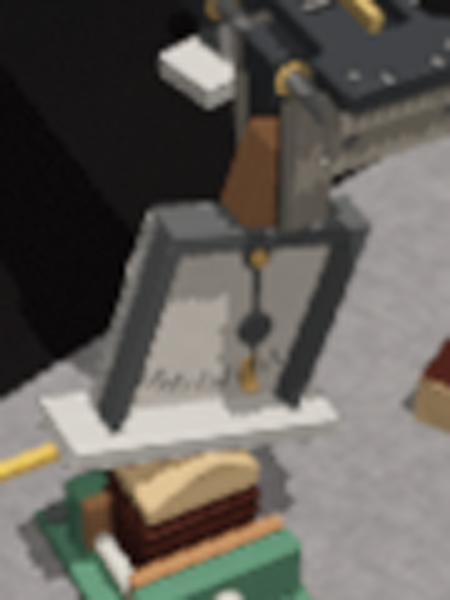

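Picture s5 shows the needle from pivot (258,257) through the bob (255,327), with its tip ending on the brass tab at (250,375). The base rests on the ridge. The needle covers part of the tab, so I check the tab's centre below the tip.

Run:
```python
from m2 import *
raw,p=avg(4);tilt=-.319;c0=np.array([512.,-58.8,115.])
P=lambda th,rad:proj(p,gpt(c0,tilt,8,0,108)+np.array([-np.sin(W)*rad*np.sin(th),np.cos(W)*rad*np.sin(th),-rad*np.cos(th)]))
off=np.array([326.47,186.28])-P(0,0)
im=p["color"].astype(np.float32);th=np.linspace(-.25,.2,19)
print("th",th.round(3).tolist())
for rad in(64,67,70,73,75,77,79,81,83):
    uv=np.array([P(t,rad)+off for t in th],np.float32)
    c=cv2.remap(im,uv[:,0].copy(),uv[:,1].copy(),cv2.INTER_LINEAR).reshape(-1,3);w=c[:,0]-c[:,2];w2=(w-25).clip(0)
    print(rad,w.astype(int).tolist(),"cen",round(float((w2*th).sum()/max(w2.sum(),1)),3))
```

```text
th [-0.25, -0.225, -0.2, -0.175, -0.15, -0.125, -0.1, -0.075, -0.05, -0.025, 0.0, 0.025, 0.05, 0.075, 0.1, 0.125, 0.15, 0.175, 0.2]
64 [11, 11, 12, 16, 27, 45, 57, 62, 43, 31, 28, 25, 20, 15, 11, 10, 10, 11, 12] cen -0.083
67 [10, 10, 11, 14, 21, 38, 51, 60, 51, 36, 27, 23, 19, 15, 11, 10, 10, 10, 12] cen -0.074
70 [11, 9, 11, 13, 17, 35, 54, 61, 57, 44, 28, 21, 17, 14, 12, 11, 10, 10, 11] cen -0.069
73 [10, 10, 11, 12, 18, 33, 57, 65, 65, 59, 33, 19, 14, 12, 11, 12, 10, 9, 9] cen -0.062
75 [11, 10, 11, 12, 18, 30, 55, 66, 71, 67, 40, 20, 12, 12, 11, 12, 11, 9, 7] cen -0.056
77 [12, 11, 11, 12, 16, 27, 51, 67, 74, 73, 47, 24, 12, 12, 12, 12, 11, 10, 7] cen -0.051
79 [13, 12, 11, 11, 14, 22, 42, 63, 77, 78, 54, 29, 12, 12, 12, 12, 11, 8, 6] cen -0.044
81 [14, 13, 13, 12, 13, 16, 31, 56, 77, 80, 61, 35, 15, 13, 12, 12, 10, 6, 3] cen -0.035
83 [13, 13, 12, 12, 12, 12, 19, 37, 64, 77, 67, 41, 18, 13, 12, 11, 9, 4, 1] cen -0.024
```

>>> jog_arm([
  [[0.6,0,0.2,0],[0.6,0,0.2,0],[0,0,0,0],[0,0,0,0],[0,0,0,0],[0,0,0,0],[0,0,0,0],[0,0,0,0],[0,0,0,0],[0,0,0,0],[0,0,0,0],[0,0,0,0],[0,0,0,0],[0,0,0,0],[0,0,0,0],[0,0,0,0]],
])

```text
time: 20.68
ee_pos: [525.7, -11.5, 267.5]
tcp_rot: [3.141, -0.001, 1.291]
force: [-1.3, 1.6, 7.1]
opening: 23.9
grip_force: 10.0
```

Run:
```python
from m2 import *
raw,p=run(-.327)
for l in['needle_tip','mark_tab','gauge_base']: print(l,[(np.round(d['at'],1).tolist(),round(d['conf'],2)) for d in place_of(raw,l)[:2]])
save(p,'s6.png',(308,175,343,220),12)
s=get_state();print(s["ee_pos"],s["force"],np.abs(s["joint_vel"]).max(),s["grip_force"])
```

```text
off [ 0.12 -0.21] pv [326.55 186.32] tab [-5.3000e-02  7.4505e+01] bob [-2.9000e-02  4.1973e+01] remaining(tab-bob) -0.024
[(14, -0.082, 68, 84), (17, -0.06, 67, 90), (20, -0.055, 66, 95), (23, -0.04, 60, 99), (26, -0.035, 59, 106), (29, -0.025, 58, 111), (54, -0.04, 63, 113), (57, -0.03, 86, 127), (60, -0.025, 97, 126), (63, -0.033, 89, 119), (66, -0.033, 79, 111), (69, -0.027, 81, 105)]
needle_tip []
mark_tab [([310.0, 221.7], 0.63)]
gauge_base [([314.7, 221.1], 0.84), ([330.0, 144.4], 0.67)]
[525.66357855 -11.5515355  267.54471065] [-0.81007678  3.34813118  7.23267312] 0.00320523289713758 10.001709312200546
```

View pics/s6.png

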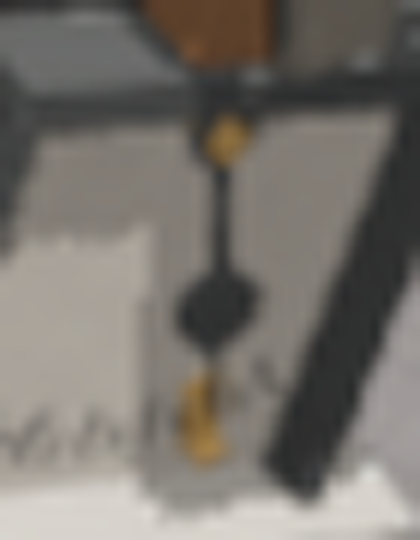

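Picture s6 shows the needle through the bob at (217,308), with its tip lying on the brass tab. The tab's lower part is centred at about (207,450), and the needle line extends to about 211 there, which agrees within the small parallax. The arm is still and the base is pressed on the ridge, so I hand in.

```bash
python3 -c "
from workcell import *
print(job_done())"
```

```text
the job is handed in; nothing more can be done
None
```

I pressed the call button fully down and let it spring back. The gauge is now held still across the sawn ridge with its pointer on the mark tab, to within roughly 0.01–0.02 rad by camera; the job is handed in, and no verdict came back.

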